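Pull the balance hood's sash down with the hook pole

TASK

Take the short hook pole by its wooden grip, hook it into the ring on the raised sash of the clear balance hood and pull the sash gently down its slope until the catch has clicked and holds it down; never load the ring with more than about 20 newtons and do not touch the hood with the hand. Then unhook the pole and set it down at rest on the worktop, clear of the hood, leaving the tape roll and the brass weight where they stand.

Things in the scene. Friction and masses are not known exactly. Their poses are not given: they have to be found in the camera images.
- pole: Loose short hook pole, about 0.25 kg: wooden grip block 140 long, 28 wide, 40 mm tall standing on the worktop; an 8 mm steel rod runs forward from it and ends in a finger bent straight down. Origin on the underside plane; x towards the hook, z up. Grip spans x -90 to +50, z 0 to 40 mm; rod axis at z 30. Balances near the origin; take it there or a little ahead, across the 28 mm.
- hook_tip (a point): Lowest point of the pole's hook finger (8 mm thick, rounded end), at x +150, y 0, z +2 mm of the pole; the finger reaches 24 mm below the rod's underside.
- hood: Fixed clear draught hood over a small balance, 250 deep, 272 wide, 315 mm tall, with grey base, grey 120 mm front sill and a 45 degree sloping front between aluminium tracks. Origin: centre of its underside on the worktop; x points from its sloping front to its back, z up. Position and yaw differ.
- ring (a point): Centre of the level steel ring (bore 26, wire 6 mm thick, hole axis vertical) standing out in front of the sash, on a stem from its back side; the sash is about 50 mm straight below it, nothing is above it. It moves with the sash: in the hood's frame 0.707 mm towards -x and 0.707 mm down for each mm of travel.
- sash (a joint): Travel of the clear, aluminium-framed sash down the 45 degree slope, in m: 0 raised (start), 0.115 end of track. A spring lifts it back up unless the catch holds it. The pull needed along the slope grows from about 2.5 N to 6 N, with 2 to 4 N more on the catch's spring bolt. Once caught, it rises a few mm onto the bolt when let go, and stays.
- catch_pin (a point): Steel pin at the sash's left edge. A dark steel catch beside the left track takes it: a sprung bolt snaps behind it at 0.056 to 0.093 m of sash travel, set differently each time. 3.5 mm further the pin meets a rubber buffer that stiffens by 8 N per mm for 8 mm, then is solid; so a pull of 11 to 16 N along the slope means that the catch has engaged.
- tape: Bystander: grey tape roll lying flat, 103 mm across, 48 mm tall, origin at the centre of its underside. Leave alone.
- weight: Bystander: brass check weight standing on the worktop, 30 mm across, 40 mm tall, origin at the centre of its underside. Leave alone.

How it is judged:
By the outcome, as a careful person would: the job done as asked, in the order asked, and still so for the second after the job is handed in, with the robot touching nothing.
It also fails if it takes over 72 s, if anything falls off the work surface, if the arm or the gripper's body presses on something with over 40 N, if the wrist force passes 120 N, or if a joint passes its speed limit or range.

ROBOT

A 6-joint arm with a two-finger parallel gripper is mounted at the origin on a cart in front of the work surface, level with it; the furniture and walls round the work are solid. World frame = base frame: x ahead of the robot, y to its left, z up, the work surface at z = 0. Lengths are in m, angles in rad, forces in N, time in s.
With the tool pointing down it reaches from about 0.325 to 1 m from the base axis. Payload 5.1 kg.
Tool frame: the origin (TCP) lies midway between the tips of the shut fingers; the grasp point (between the pads) lies 19 mm behind it; z points along the fingers, y is the line along which they close (so a half turn about z gives the same grasp; the last joint's range is limited). The gripper opens to 85 mm and grips with 20 to 120 N. Pads are 22 mm wide; open, the fingers measure 114 mm over their backs; the gripper's body (76 mm by 85 mm) begins 54 mm behind the grasp point. The pads swing forward as they close: fully open they stand 13 mm farther back than shut.
Start: joints at [-1.399, 0.124, 1.65, -0, 1.367, -0.083], TCP at [0.164, -0.629, 0.231] pointing down, gripper open.
Joint ranges: [-2.61, 2.61], [-1.02, 2.33], [0.03, 2.71], [-1.35, 4.49], [0.32, 2.68], [-2.91, 2.91]. Speed limits (rad/s): [2.57, 2.57, 3.14, 3.14, 3.14, 3.14].

INTERFACE

Orientations are given as a rotation vector (axis times angle).
In Python, from workcell import arm gives the robot as it stands.
- The arm moves only by the shell command python3 -m jog 'ROWS' [FORCE]. ROWS is JSON, a list of rows, each an object with "jaw": the finger opening in mm, from 0 to 85.4; "travel": the shift along the tool's x, y, z in mm, a list of three; "angular": the turn, a rotation vector about the tool's x, y, z in rad, a list of three. A call has 1 to 5 rows; each row shifts and turns the commanded pose from where the row before left it, along the tool's axes as they then stand; what a row does not reach is not made up. A row lasts 1/10 s, in which the tool goes at most 50 mm and 8.59 degrees, less where a joint would pass 70% of its speed; a pose out of reach is approached as far as the arm can. A call with a gripper value outside its range is refused whole. The fingers move at their own pace and stop on an object; FORCE is the grip in N (left out, the last holds). Time passes only in rows, so rows that do not move let the fingers close. It gives the time, the measured TCP pose, the force, the opening and the grip force at its end, in the units of the state.
- arm.get_obs(): the state, without advancing time (a new reading comes with each control period).
- arm.grab_frame(name): name is "scene" or "side" or "wrist"; returns a dict with "color" (420x560x3 uint8, red, green, blue), "fov_y" (degrees; the focal length in pixels is half the picture's height over the tangent of half this angle, whatever the lens; pixels are square), "cx", "cy" (the principal point, pixels), "pose" (4x4, takes a point from camera to world coordinates); the wrist camera has in their place "mount" (4x4, takes a point from camera to tool coordinates, whose origin is the TCP and whose axes are the flange's). Camera axes: x right, y down, z forward; pixel columns grow to the right and rows downward; lengths in m; the calibration is good to about 2 mm. A picture is of the moment at which its call begins: read the wrist's pose just before it. There is no depth.
- arm.finish_job(): hands the job in; it is judged then, once.
The state is a dict: "time": time; "joint_pos": joint angles; "joint_vel": joint speeds; "effort": joint torques, N m; "eef_pos": TCP position; "eef_rot": TCP orientation; "contact_force": force on the tool from outside, world axes, zero at the start; "moment": the same for the moment, N m; "gripper_width": finger opening in m; "grasp_force": force on a finger pad.
Only numpy, scipy, OpenCV 4.12 (cv2) and the standard library are available. Lean on these libraries where they do the work, as an engineer would, in place of code of your own. Each camera call takes 0.05 s, during which the arm holds its last target. There are 200 camera calls.

## Working session

There is one attempt and no reset: what is moved stays moved. The work goes in short steps, Python scripts to look and compute and a shell command to move; the robot and the scene stay as the last step left them, time stands still between calls to the robot, and variables do not carry over. Pictures are saved under pics/ and viewed, at most 10 in all, crops included, and the job is handed in when it is done.

```bash
mkdir -p pics; cat > h.py <<'E'
import numpy as np, cv2, json
from scipy.spatial.transform import Rotation as R
from workcell import arm
def grab(name,save=None):
    o=arm.get_obs(); f=arm.grab_frame(name)
    if name=="wrist":
        T=np.eye(4);T[:3,:3]=R.from_rotvec(o["eef_rot"]).as_matrix();T[:3,3]=o["eef_pos"];P=T@np.array(f["mount"])
    else: P=np.array(f["pose"])
    f["P"]=P; f["f"]=f["color"].shape[0]/2/np.tan(np.radians(f["fov_y"])/2)
    if save:
        cv2.imwrite("pics/"+save+".png",f["color"][:,:,::-1]); np.savez("pics/"+save+".npz",P=P,f=f["f"],c=[f["cx"],f["cy"]],img=f["color"])
    return f
def load(s):
    d=np.load("pics/"+s+".npz"); return dict(P=d["P"],f=float(d["f"]),cx=d["c"][0],cy=d["c"][1],color=d["img"])
def ray(f,u,v):
    d=f["P"][:3,:3]@np.array([(u-f["cx"])/f["f"],(v-f["cy"])/f["f"],1]); return f["P"][:3,3],d/np.linalg.norm(d)
def onz(f,u,v,z):
    o,d=ray(f,u,v); return o+d*(z-o[2])/d[2]
def tri(a,b):
    (o1,d1),(o2,d2)=a,b
    s=np.linalg.lstsq(np.stack([d1,-d2],1),o2-o1,rcond=None)[0]
    p,q=o1+s[0]*d1,o2+s[1]*d2; return (p+q)/2,np.linalg.norm(p-q)
def proj(f,p):
    c=np.linalg.inv(f["P"])@np.append(p,1); return f["cx"]+f["f"]*c[0]/c[2],f["cy"]+f["f"]*c[1]/c[2]
E
python3 - <<'E'
from h import *
np.set_printoptions(precision=3,suppress=True)
for n in("scene","side","wrist"):
    f=grab(n,n+"0"); print(n,f["P"],f["f"])
print(R.from_rotvec(arm.get_obs()["eef_rot"]).as_matrix(),arm.get_obs()["time"])
E
```

```text
scene [[-0.692 -0.39   0.608 -0.209]
 [-0.722  0.394 -0.569  0.735]
 [-0.018 -0.832 -0.554  0.887]
 [ 0.     0.     0.     1.   ]] 395.26903008146695
side [[ 0.987 -0.083  0.136  0.363]
 [-0.159 -0.464  0.872 -1.28 ]
 [-0.009 -0.882 -0.471  0.904]
 [ 0.     0.     0.     1.   ]] 412.57511756711426
wrist [[ 0.252 -0.93  -0.266  0.229]
 [-0.968 -0.243 -0.068 -0.612]
 [-0.001  0.274 -0.962  0.373]
 [ 0.     0.     0.     1.   ]] 355.7665769522548
[[ 0.968  0.252 -0.   ]
 [ 0.252 -0.968  0.002]
 [ 0.    -0.002 -1.   ]] 0.15
```

View pics/scene0.png

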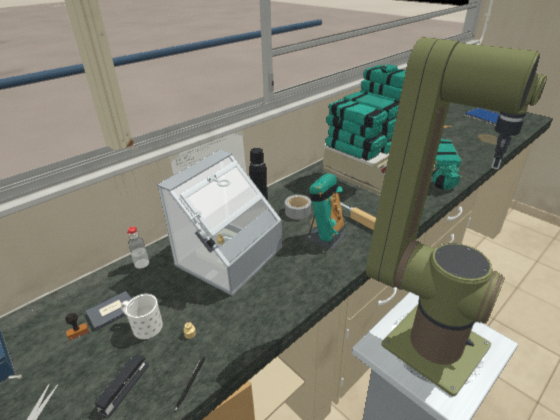

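View pics/side0.png

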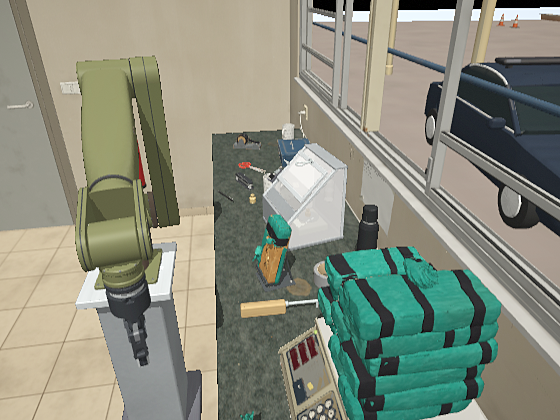

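The scene view shows the hood with its ring at about (222,181), the weight at (189,329), the tape at (297,206) and the pole grip at (360,216). In the side view the grip is at (262,308), with the hook near (318,300) by the teal pile. I'll zoom in next.

```bash
python3 - <<'E'
from h import *
a=load("scene0")["color"][140:300,150:290,::-1]; b=load("side0")["color"][135:325,225:350,::-1]
A=cv2.resize(a,None,fx=2.9,fy=2.9,interpolation=3); B=cv2.resize(b,None,fx=3.1,fy=3.1,interpolation=3)
o=np.zeros((600,800,3),np.uint8);o[:A.shape[0],:A.shape[1]]=A;o[:B.shape[0],410:410+B.shape[1]]=B[:600,:390];cv2.imwrite("pics/z1.png",o)
np.set_printoptions(precision=3,suppress=True)
s=load("side0");hsv=cv2.cvtColor(s["color"],cv2.COLOR_RGB2HSV)
m=cv2.inRange(hsv,(10,80,100),(25,255,255));m[:295]=0;m[325:]=0;m[:,:235]=0;m[:,290:]=0
c=max(cv2.findContours(m,0,1)[0],key=cv2.contourArea);print(cv2.boundingRect(c),cv2.minAreaRect(c))
print(cv2.approxPolyDP(c,2,True)[:,0].tolist())
for p in cv2.approxPolyDP(c,2,True)[:,0]: print(p,onz(s,*p,0.04),onz(s,*p,0))
E
```

```text
(240, 299, 46, 19) ((262.64825439453125, 307.93292236328125), (15.023276329040527, 45.27562713623047), 84.0938491821289)
[[284, 300], [241, 303], [241, 316], [284, 313]]
[284 300] [ 0.513 -0.304  0.04 ] [ 0.52  -0.259  0.   ]
[241 303] [ 0.381 -0.295  0.04 ] [ 0.381 -0.25   0.   ]
[241 316] [ 0.377 -0.352  0.04 ] [ 0.377 -0.309  0.   ]
[284 313] [ 0.504 -0.361  0.04 ] [ 0.51  -0.318  0.   ]
```

View pics/z1.png

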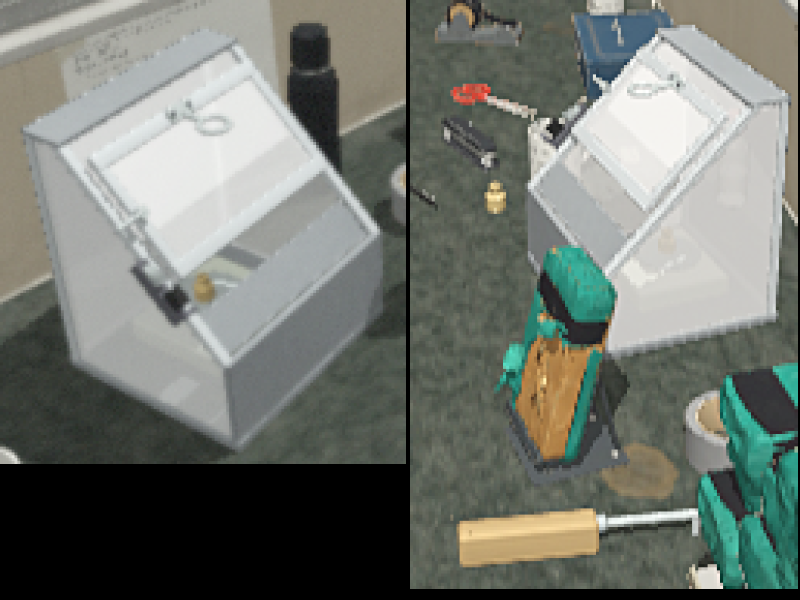

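The zoom shows the ring at crop (213,124) in the scene view and (650,90) in the side view. The hood's bottom corners in the scene half are (75,362), (235,447) and (380,310). The hook reaches crop (697,520), right beside the teal pile.

```bash
python3 - <<'E'
from h import *
np.set_printoptions(precision=3,suppress=True)
s=load("scene0");d=load("side0")
S=lambda u,v:(u/2.9+150,v/2.9+140); D=lambda u,v:((u-410)/3.1+225,v/3.1+135)
print("ring",tri(ray(s,*S(213,124)),ray(d,*D(650,90))))
c=[onz(s,*S(*p),0) for p in[(75,362),(235,447),(380,310)]]
print(*c,np.linalg.norm(c[0]-c[1]),np.linalg.norm(c[1]-c[2]))
print("side corner",onz(d,*D(775,320),0),onz(d,*D(612,352),0))
print("rod",onz(d,*D(600,521),.03),onz(d,*D(697,516),.03))
print("weight",onz(s,189,333,0.01),"tape",onz(s,297,206,0.048))
print("drill",onz(d,*D(530,475),0),onz(d,*D(625,460),0),onz(d,*D(505,430),0))
b=np.array(c[1]);x=(c[0]-c[1]);print("yaw x",np.arctan2(x[1],x[0]), "from front",np.arctan2(*(c[2]-c[1])[1::-1])+np.pi/2)
o=arm.get_obs();print(o["eef_rot"],o["contact_force"])
E
```

```text
ring (array([0.661, 0.163, 0.289]), np.float64(0.006468054885775928))
[0.753 0.323 0.   ] [0.519 0.273 0.   ] [0.573 0.013 0.   ] 0.2388065134802455 0.2657748671198372
side corner [0.811 0.063 0.   ] [ 0.591  0.028 -0.   ]
rod [ 0.519 -0.308  0.03 ] [ 0.617 -0.317  0.03 ]
weight [0.479 0.446 0.01 ] tape [ 0.662 -0.157  0.048]
drill [ 0.462 -0.189  0.   ] [ 0.568 -0.182  0.   ] [ 0.443 -0.106  0.   ]
yaw x 0.21054402880345505 from front 0.20305128907468206
[-3.115 -0.399  0.   ] [-0.261 -0.407  0.939]
```

View pics/wrist0.png

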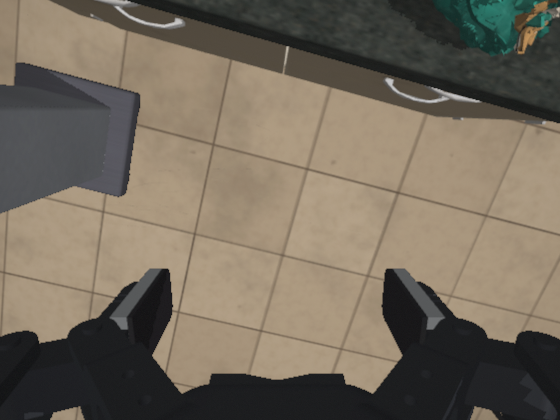

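The wrist view only shows floor and the counter edge so far, so I'll move above the pole grip.

```bash
python3 -m jog '[{"jaw":85,"travel":[20,-12,-25],"angular":[0,0,0]},{"jaw":85,"travel":[39,-24,-20],"angular":[0,0,0]},{"jaw":85,"travel":[39,-24,-10],"angular":[0,0,0]},{"jaw":85,"travel":[40,-24,0],"angular":[0,0,0]},{"jaw":85,"travel":[40,-24,0],"angular":[0,0,0]}]'; python3 -m jog '[{"jaw":85,"travel":[40,-24,0],"angular":[0,0,0]},{"jaw":85,"travel":[40,-24,0],"angular":[0,0,0]},{"jaw":85,"travel":[40,-24,0],"angular":[0,0,0]},{"jaw":85,"travel":[40,-24,0],"angular":[0,0,0.11]},{"jaw":85,"travel":[35,-18,0],"angular":[0,0,0.11]}]'; python3 -m jog '[{"jaw":85,"travel":[0,0,10],"angular":[0,0,0.11]},{"jaw":85,"travel":[0,0,0],"angular":[0,0,0]},{"jaw":85,"travel":[0,0,0],"angular":[0,0,0]}]'; python3 -c "
from h import *
grab('wrist','w1')"
```

```text
time: 0.65
eef_pos: [0.3098, -0.4784, 0.2868]
eef_rot: [3.115, 0.398, 0.001]
contact_force: [0.9, -0.5, 0.4]
gripper_width: 0.0852
grasp_force: 0.0
time: 1.15
eef_pos: [0.4725, -0.3213, 0.2862]
eef_rot: [-3.141, -0.049, 0.0]
contact_force: [-0.7, -0.6, -0.1]
gripper_width: 0.0851
grasp_force: 0.0
time: 1.45
eef_pos: [0.4711, -0.3235, 0.2758]
eef_rot: [-3.139, 0.115, 0.002]
contact_force: [0.6, -0.3, 0.5]
gripper_width: 0.0848
grasp_force: 0.0
```

View pics/w1.png

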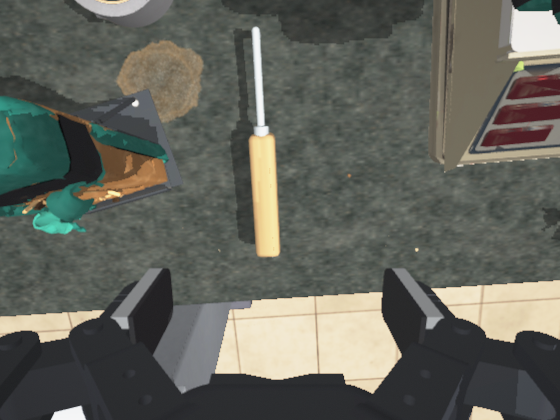

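The wrist view shows the pole clear of everything: grip front at (262,136), rear at (267,250), and the hook bend at (255,30). The drill is well to the left and the box to the right.

```bash
python3 - <<'E'
from h import *
np.set_printoptions(precision=4,suppress=True)
f=load("w1");hsv=cv2.cvtColor(f["color"],cv2.COLOR_RGB2HSV)
m=cv2.inRange(hsv,(12,60,150),(28,255,255));m[:,:235]=0;m[:,300:]=0;m[:125]=0;m[265:]=0
c=max(cv2.findContours(m,0,1)[0],key=cv2.contourArea);print(cv2.minAreaRect(c),cv2.approxPolyDP(c,3,True)[:,0].tolist())
def mid(v): 
    u=np.flatnonzero(m[v]); return u.min(),u.max()
for v in(140,170,200,230,245):
    a,b=mid(v); print(v,a,b,onz(f,a,v,.04),onz(f,b,v,.04))
print(onz(f,262,136,.04),onz(f,267,250,.04),onz(f,255,30,.034),onz(f,261,133,.03))
o=arm.get_obs();print(o["eef_pos"],R.from_rotvec(o["eef_rot"]).as_matrix())
E
```

```text
((265.033203125, 194.99778747558594), (123.19318389892578, 25.609817504882812), 86.18592071533203) [[269, 133], [249, 139], [259, 256], [279, 253], [274, 137]]
140 249 274 [ 0.51   -0.2985  0.04  ] [ 0.5081 -0.3246  0.04  ]
170 251 275 [ 0.4784 -0.2977  0.04  ] [ 0.4765 -0.3233  0.04  ]
200 253 277 [ 0.4452 -0.2968  0.04  ] [ 0.4432 -0.323   0.04  ]
230 255 278 [ 0.4103 -0.2958  0.04  ] [ 0.4084 -0.3216  0.04  ]
245 256 279 [ 0.3923 -0.2953  0.04  ] [ 0.3903 -0.3215  0.04  ]
[ 0.5131 -0.3124  0.04  ] [ 0.3852 -0.3073  0.04  ] [ 0.615  -0.3139  0.034 ] [ 0.5157 -0.3112  0.03  ]
[ 0.471  -0.3239  0.2762] [[ 0.9973 -0.074  -0.0004]
 [-0.074  -0.9973  0.0002]
 [-0.0005 -0.0001 -1.    ]]
```

```bash
python3 -m jog '[{"jaw":85,"travel":[3,-13,30],"angular":[0,0,-0.044]},{"jaw":85,"travel":[0,0,50],"angular":[0,0,0]},{"jaw":85,"travel":[0,0,50],"angular":[0,0,0]},{"jaw":85,"travel":[0,0,50],"angular":[0,0,0]},{"jaw":85,"travel":[0,0,40],"angular":[0,0,0]}]'; python3 -m jog '[{"jaw":85,"travel":[0,0,28],"angular":[0,0,0]},{"jaw":70,"travel":[0,0,17],"angular":[0,0,0]},{"jaw":50,"travel":[0,0,8],"angular":[0,0,0]},{"jaw":40,"travel":[0,0,0],"angular":[0,0,0]},{"jaw":40,"travel":[0,0,0],"angular":[0,0,0]}]' 40; 
```

```text
time: 2.0
eef_pos: [0.474, -0.3111, 0.054]
eef_rot: [-3.14, 0.049, 0.002]
contact_force: [-0.4, -1.0, -0.5]
gripper_width: 0.0851
grasp_force: 0.0
time: 2.5
eef_pos: [0.4761, -0.3118, 0.0047]
eef_rot: [3.14, -0.049, 0.003]
contact_force: [-0.5, -0.6, 0.2]
gripper_width: 0.0395
grasp_force: 0.0
```

```bash
python3 -m jog '[{"jaw":20,"travel":[0,0,0],"angular":[0,0,0]},{"jaw":15,"travel":[0,0,0],"angular":[0,0,0]},{"jaw":15,"travel":[0,0,0],"angular":[0,0,0]},{"jaw":15,"travel":[0,0,0],"angular":[0,0,0]},{"jaw":15,"travel":[0,0,0],"angular":[0,0,0]}]' 110;  python3 -m jog '[{"jaw":15,"travel":[0,0,-10],"angular":[0,0,0]},{"jaw":15,"travel":[0,0,-25],"angular":[0,0,0]},{"jaw":15,"travel":[0,0,-40],"angular":[0,0,0]},{"jaw":15,"travel":[0,0,-50],"angular":[0,0,0]},{"jaw":15,"travel":[0,0,-50],"angular":[0,0,0]}]'
```

```text
time: 3.0
eef_pos: [0.4768, -0.3119, 0.0055]
eef_rot: [3.139, -0.049, 0.004]
contact_force: [-0.4, 0.6, 7.4]
gripper_width: 0.0266
grasp_force: 108.8
time: 3.5
eef_pos: [0.4744, -0.31, 0.1791]
eef_rot: [-3.14, 0.049, 0.003]
contact_force: [0.2, -0.5, -1.5]
gripper_width: 0.0266
grasp_force: 108.2
```

```bash
python3 -m jog '[{"jaw":15,"travel":[0,0,-48],"angular":[0,0,0]},{"jaw":15,"travel":[0,0,-50],"angular":[0,0,0]},{"jaw":15,"travel":[0,0,-50],"angular":[0,0,0]},{"jaw":15,"travel":[0,-20,-40],"angular":[0,0,0]},{"jaw":15,"travel":[4,-45,-5],"angular":[0,0,0]}]';  python3 -m jog '[{"jaw":15,"travel":[5,-48,0],"angular":[0,0,0]},{"jaw":15,"travel":[5,-48,0],"angular":[0,0,0]},{"jaw":15,"travel":[5,-48,0],"angular":[0,0,0]},{"jaw":15,"travel":[5,-48,0],"angular":[0,0,0]},{"jaw":15,"travel":[5,-48,0],"angular":[0,0,0]}]';python3 -m jog '[{"jaw":15,"travel":[5,-48,0],"angular":[0,0,0]},{"jaw":15,"travel":[2,-45,0],"angular":[0,0,0]},{"jaw":15,"travel":[0,-35,0],"angular":[0,0,-0.08]},{"jaw":15,"travel":[0,-12,0],"angular":[0,0,-0.08]},{"jaw":15,"travel":[0,0,0],"angular":[0,0,-0.08]}]';python3 -m jog '[{"jaw":15,"travel":[0,0,0],"angular":[0,0,0]},{"jaw":15,"travel":[0,0,0],"angular":[0,0,0]}]'
python3 - <<'E'
from h import *
for n in("scene","side","wrist"): grab(n,n+"2")
a=load("scene2")["color"][110:250,150:290,::-1]; b=load("side2")["color"][110:250,225:365,::-1]; w=load("wrist2")["color"][:,:,::-1]
A=cv2.resize(a,(400,400),interpolation=3);B=cv2.resize(b,(400,400),interpolation=3)
o=np.zeros((600,800,3),np.uint8);o[:400,:400]=A;o[:400,400:]=B;o[400:,:266]=cv2.resize(w,(266,200),interpolation=3);cv2.imwrite("pics/z2.png",o)
E
```

```text
time: 4.0
eef_pos: [0.4823, -0.248, 0.3787]
eef_rot: [3.134, -0.055, 0.014]
contact_force: [1.5, 0.1, -2.8]
gripper_width: 0.0263
grasp_force: 108.7
time: 4.5
eef_pos: [0.5132, -0.0049, 0.371]
eef_rot: [3.141, -0.049, -0.001]
contact_force: [1.5, 0.2, -2.8]
gripper_width: 0.0265
grasp_force: 108.6
time: 5.0
eef_pos: [0.5234, 0.1349, 0.3706]
eef_rot: [-3.123, -0.338, 0.003]
contact_force: [0.9, -0.3, -2.9]
gripper_width: 0.0265
grasp_force: 108.8
time: 5.2
eef_pos: [0.524, 0.1327, 0.371]
eef_rot: [3.125, 0.325, -0.001]
contact_force: [0.8, -0.9, -2.8]
gripper_width: 0.0266
grasp_force: 108.8
```

View pics/z2.png

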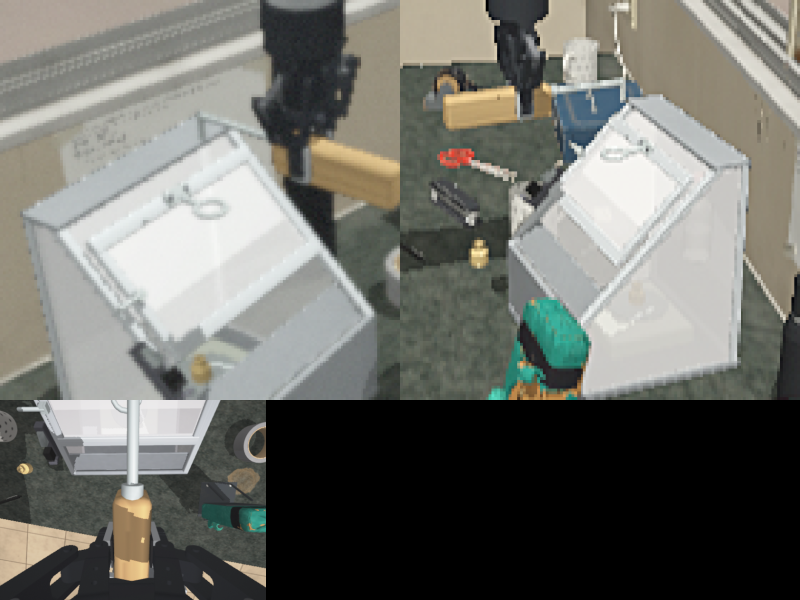

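View pics/wrist2.png

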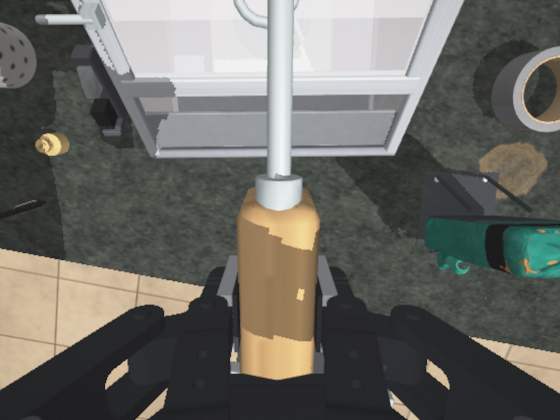

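The scene and side crops show the ring unchanged at (209,207) and (632,154). In the wrist view the hood is square to the tool and the rod runs at column 279. The ring is partly cut off at the top, centred slightly left of the rod, so I'll back off 55 mm for a proper view.

```bash
python3 -m jog '[{"jaw":15,"travel":[-30,0,0],"angular":[0,0,0]},{"jaw":15,"travel":[-25,0,0],"angular":[0,0,0]},{"jaw":15,"travel":[0,0,0],"angular":[0,0,0]},{"jaw":15,"travel":[0,0,0],"angular":[0,0,0]}]'
python3 - <<'E'
from h import *
grab("wrist","w3");w=load("w3")["color"][:160,180:380,::-1]
cv2.imwrite("pics/z3.png",cv2.resize(w,None,fx=3.7,fy=3.7,interpolation=3))
E
```

```text
time: 5.75
eef_pos: [0.4706, 0.1211, 0.3718]
eef_rot: [-3.125, -0.326, -0.002]
contact_force: [-0.3, -0.5, -3.7]
gripper_width: 0.0263
grasp_force: 108.7
```

View pics/z3.png

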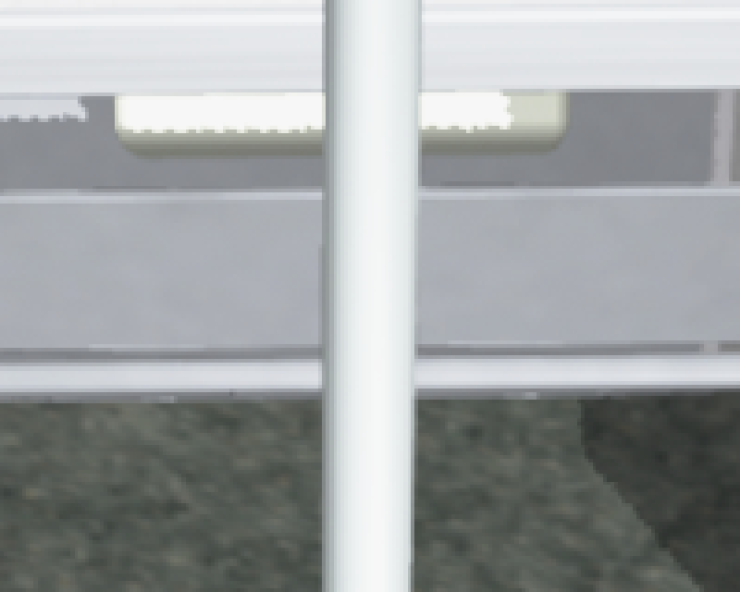

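That crop shows only the rod over the sill: the ring went out of the frame at the top, so I need to go forward instead. The tip is 58 mm above the hood roof, which is safe.

```bash
python3 -m jog '[{"jaw":15,"travel":[35,0,0],"angular":[0,0,0]},{"jaw":15,"travel":[40,0,0],"angular":[0,0,0]},{"jaw":15,"travel":[35,0,0],"angular":[0,0,0]},{"jaw":15,"travel":[0,0,0],"angular":[0,0,0]},{"jaw":15,"travel":[0,0,0],"angular":[0,0,0]}]'
python3 - <<'E'
from h import *
grab("wrist","w4");w=load("w4")["color"][:160,180:380,::-1]
cv2.imwrite("pics/z4.png",cv2.resize(w,None,fx=3.7,fy=3.7,interpolation=3))
E
```

```text
time: 6.3
eef_pos: [0.5789, 0.1442, 0.3698]
eef_rot: [3.124, 0.327, -0.005]
contact_force: [-0.6, -0.5, -3.0]
gripper_width: 0.0269
grasp_force: 108.8
```

View pics/z4.png

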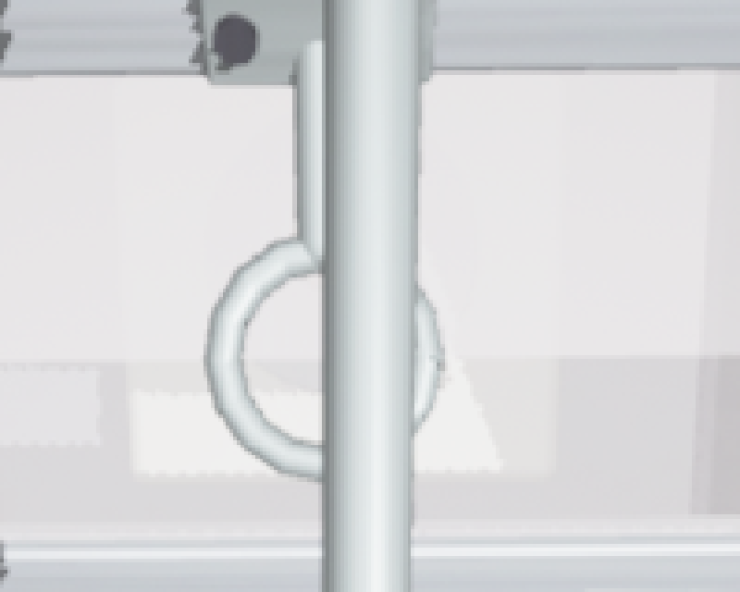

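The ring spans columns 206 to 442 and rows 235 to 480 in the crop, so its centre is at full-image pixel (267.6, 96.8). The rod centre is at column 280.

```bash
python3 - <<'E'
from h import *
np.set_printoptions(precision=4,suppress=True)
f=load("w4")
for u,v in((267.6,96.8),): print("ring",onz(f,u,v,.289),"ringz.28",onz(f,u,v,.280))
p=onz(f,267.6,96.8,.289);dep=(np.linalg.inv(f["P"])@np.append(p,1))[2];print("outer dia mm",dep/f["f"]*np.array([63.8,66.2])*1000)
o=arm.get_obs();Rm=R.from_rotvec(o["eef_rot"]).as_matrix();t=np.array(o["eef_pos"])
# rod at axis height z=tcp -0.0055+0.03
zr=t[2]-.0055+.03
for u,v in((180+373/3.7,0),(180+367/3.7,159)):
    print("rod tool",Rm.T@(onz(f,u,v,zr)-t))
print("ring tool",Rm.T@(p-t),"yaw",np.arctan2(Rm[1,0],Rm[0,0]),t,Rm[:,2])
s=load("scene0");d=load("side0");q=[tri(ray(s,*x),ray(f,267.6,96.8)) for x in[(223.4,182.8)]]+[tri(ray(d,302.4,164.0),ray(f,267.6,96.8))];print(q)
E
```

```text
ring [0.6511 0.1642 0.289 ] ringz.28 [0.6513 0.1644 0.28  ]
outer dia mm [38.2319 39.6701]
rod tool [ 0.0993  0.0022 -0.0247]
rod tool [ 0.0526  0.0018 -0.0246]
ring tool [ 0.0755 -0.0045  0.0815] yaw 0.20858631768340208 [0.5784 0.1442 0.3706] [-0.0016 -0.0003 -1.    ]
[(array([0.6519, 0.1653, 0.2907]), np.float64(0.002857170517806461)), (array([0.6567, 0.1629, 0.2923]), np.float64(0.011560894618259517))]
```

```bash
python3 -m jog '[{"jaw":15,"travel":[-32,-3.5,0],"angular":[0,0,0]},{"jaw":15,"travel":[-31.5,-3.5,0],"angular":[0,0,0]},{"jaw":15,"travel":[0,0,20],"angular":[0,0,0]},{"jaw":15,"travel":[0,0,25],"angular":[0,0,0]},{"jaw":15,"travel":[0,0,15],"angular":[0,0,0]}]'
python3 -m jog '[{"jaw":15,"travel":[0,0,0],"angular":[0,0,0]},{"jaw":15,"travel":[0,0,0],"angular":[0,0,0]}]'
python3 - <<'E'
from h import *
for n in("scene","side"): grab(n,n+"5")
o=arm.get_obs();Rm=R.from_rotvec(o["eef_rot"]).as_matrix();t=np.array(o["eef_pos"])
tip=t+Rm@[.139,.0023,.0035];bend=t+Rm@[.143,.0023,-.0285]
ring=np.array([.6515,.1645,.290]); print(tip)
out=[]
for n,(u0,v0) in(("scene5",(185,145)),("side5",(265,125))):
    f=load(n)
    print(n,[np.round(proj(f,p),1) for p in(tip,bend,ring)])
    a=f["color"][v0:v0+70,u0:u0+70,::-1]; out.append(cv2.resize(a,(400,400),interpolation=3))
cv2.imwrite("pics/z5.png",np.hstack(out))
E
```

```text
time: 6.85
eef_pos: [0.5132, 0.1377, 0.3102]
eef_rot: [3.124, 0.327, -0.001]
contact_force: [-0.0, -0.1, -3.0]
gripper_width: 0.0265
grasp_force: 108.8
time: 7.05
eef_pos: [0.5145, 0.1379, 0.3119]
eef_rot: [-3.124, -0.327, -0.001]
contact_force: [0.6, -0.3, -1.3]
gripper_width: 0.0266
grasp_force: 108.8
[0.65171241 0.16457459 0.30990912]
scene5 [array([223.5, 177.1]), array([221.3, 167.2]), array([224.2, 182.9])]
side5 [array([299.6, 159.7]), array([300.6, 151.6]), array([299.5, 164.5])]
```

View pics/z5.png

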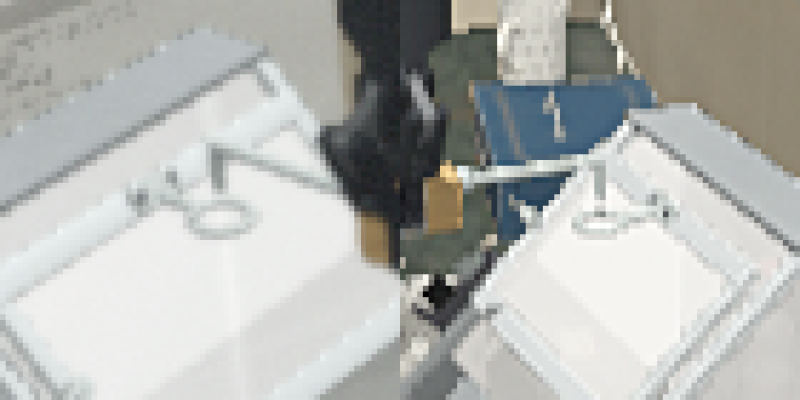

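The picture shows the finger right above the ring in both halves: tip at (219,192) over ring (220,218) in the scene view, and tip at (600,208) over ring (598,224) in the side view. Both match the predicted pixels, so I'll lower the hook.

```bash
python3 -m jog '[{"jaw":15,"travel":[0,0,8],"angular":[0,0,0]},{"jaw":15,"travel":[0,0,8],"angular":[0,0,0]},{"jaw":15,"travel":[0,0,0],"angular":[0,0,0]}]'
python3 -m jog '[{"jaw":15,"travel":[0,0,8],"angular":[0,0,0]},{"jaw":15,"travel":[0,0,8],"angular":[0,0,0]},{"jaw":15,"travel":[0,0,0],"angular":[0,0,0]},{"jaw":15,"travel":[0,0,0],"angular":[0,0,0]}]'
```

```text
time: 7.45
eef_pos: [0.514, 0.1378, 0.2934]
eef_rot: [3.124, 0.327, -0.005]
contact_force: [-0.3, -0.8, -2.9]
gripper_width: 0.0265
grasp_force: 108.8
time: 7.85
eef_pos: [0.5144, 0.1379, 0.2788]
eef_rot: [3.124, 0.327, -0.001]
contact_force: [0.1, -0.0, -2.5]
gripper_width: 0.0267
grasp_force: 108.8
```

```bash
python3 -m jog '[{"jaw":15,"travel":[0,0,3],"angular":[0,0,0]},{"jaw":15,"travel":[-4,0,0],"angular":[0,0,0]},{"jaw":15,"travel":[-3,0,0],"angular":[0,0,0]},{"jaw":15,"travel":[0,0,0],"angular":[0,0,0]},{"jaw":15,"travel":[0,0,0],"angular":[0,0,0]}]'
python3 -m jog '[{"jaw":15,"travel":[-3,0,2],"angular":[0,0,0]},{"jaw":15,"travel":[-3,0,3],"angular":[0,0,0]},{"jaw":15,"travel":[0,0,0],"angular":[0,0,0]},{"jaw":15,"travel":[0,0,0],"angular":[0,0,0]}]'
python3 -m jog '[{"jaw":15,"travel":[-3,0,3],"angular":[0,0,0]},{"jaw":15,"travel":[-3,0,3],"angular":[0,0,0]},{"jaw":15,"travel":[0,0,0],"angular":[0,0,0]},{"jaw":15,"travel":[0,0,0],"angular":[0,0,0]}]'
```

```text
time: 8.35
eef_pos: [0.5078, 0.1365, 0.2766]
eef_rot: [-3.124, -0.327, -0.001]
contact_force: [0.4, -0.7, -2.7]
gripper_width: 0.0269
grasp_force: 108.8
time: 8.75
eef_pos: [0.5018, 0.1352, 0.2713]
eef_rot: [3.124, 0.327, 0.0]
contact_force: [1.7, 0.2, -2.4]
gripper_width: 0.0267
grasp_force: 108.8
time: 9.15
eef_pos: [0.4955, 0.1339, 0.265]
eef_rot: [3.124, 0.327, -0.002]
contact_force: [1.5, -0.2, -2.6]
gripper_width: 0.0268
grasp_force: 108.7
```

```bash
python3 -m jog '[{"jaw":15,"travel":[-4,0,4],"angular":[0,0,0]},{"jaw":15,"travel":[-4,0,4],"angular":[0,0,0]},{"jaw":15,"travel":[-4,0,4],"angular":[0,0,0]},{"jaw":15,"travel":[0,0,0],"angular":[0,0,0]},{"jaw":15,"travel":[0,0,0],"angular":[0,0,0]}]'
python3 - <<'E'
from h import *
np.set_printoptions(precision=3,suppress=True)
for n in("scene","side"): grab(n,n+"6")
o=arm.get_obs();print(o["eef_pos"],o["contact_force"],o["moment"])
# did the sash move? difference vs hover pictures
for n in("scene","side"):
    a,b=load(n+"5")["color"].astype(int),load(n+"6")["color"].astype(int)
    f=load(n+"6"); 
    # brightness-independent: template-match ring patch from hover image
    r=np.array([.6515,.1645,.290]);u,v=map(int,proj(f,r))
    T=a[v-3:v+6,u-9:u+10].astype(np.uint8);S=b[v-10:v+50,u-40:u+41].astype(np.uint8)
    m=cv2.matchTemplate(S,T,5);_,q,_,l=cv2.minMaxLoc(m);print(n,"shift px",l[0]-31,l[1]-7,q)
    for s in(0,.01,.015,.02,.025): print(s,np.round(np.array(proj(f,r+s*.707*np.array([-.978,-.207,-1])))-proj(f,r),1))
E
```

```text
time: 9.65
eef_pos: [0.4839, 0.1314, 0.2531]
eef_rot: [3.124, 0.327, -0.002]
contact_force: [3.3, 0.2, -3.0]
gripper_width: 0.0266
grasp_force: 108.8
[0.484 0.131 0.253] [ 3.238 -0.076 -2.86 ] [ 0.046 -0.418 -0.049]
scene shift px 6 9 0.46949994564056396
0 [0. 0.]
0.01 [2.  2.7]
0.015 [3. 4.]
0.02 [4.1 5.4]
0.025 [5.1 6.7]
side shift px -5 6 0.41851723194122314
0 [0. 0.]
0.01 [-1.7  2. ]
0.015 [-2.6  3. ]
0.02 [-3.4  3.9]
0.025 [-4.3  4.9]
```

```bash
python3 -m jog '[{"jaw":15,"travel":[-4,0,4],"angular":[0,0,0]},{"jaw":15,"travel":[-4,0,4],"angular":[0,0,0]},{"jaw":15,"travel":[-4,0,4],"angular":[0,0,0]},{"jaw":15,"travel":[0,0,0],"angular":[0,0,0]}]'
for i in 1; do python3 -m jog '[{"jaw":15,"travel":[-1.5,0,1.5],"angular":[0,0,0]},{"jaw":15,"travel":[-1.5,0,1.5],"angular":[0,0,0]}]'; done | grep -E "eef_pos|contact"
python3 -m jog '[{"jaw":15,"travel":[-1.5,0,1.5],"angular":[0,0,0]},{"jaw":15,"travel":[-1.5,0,1.5],"angular":[0,0,0]}]'|grep -E "eef_pos|contact"
python3 -m jog '[{"jaw":15,"travel":[-1.5,0,1.5],"angular":[0,0,0]},{"jaw":15,"travel":[-1.5,0,1.5],"angular":[0,0,0]}]'|grep -E "eef_pos|contact"
```

```text
time: 10.15
eef_pos: [0.4726, 0.129, 0.2412]
eef_rot: [3.124, 0.327, 0.001]
contact_force: [3.3, 0.2, -2.8]
gripper_width: 0.027
grasp_force: 108.8
eef_pos: [0.4707, 0.1285, 0.2391]
contact_force: [6.6, 0.4, -2.5]
eef_pos: [0.469, 0.1281, 0.2368]
contact_force: [10.3, 0.8, -3.2]
eef_pos: [0.4664, 0.1276, 0.234]
contact_force: [11.8, 2.6, -2.7]
```

```bash
python3 -m jog '[{"jaw":15,"travel":[-1,0,1],"angular":[0,0,0]},{"jaw":15,"travel":[0,0,0],"angular":[0,0,0]}]'|grep -E "eef_pos|contact"
python3 -m jog '[{"jaw":15,"travel":[-1,0,1],"angular":[0,0,0]},{"jaw":15,"travel":[0,0,0],"angular":[0,0,0]}]'|grep -E "eef_pos|contact"
```

```text
eef_pos: [0.4653, 0.1273, 0.233]
contact_force: [10.5, 1.6, -3.3]
eef_pos: [0.4646, 0.1272, 0.2322]
contact_force: [10.8, 1.2, -3.5]
```

```bash
python3 -m jog '[{"jaw":15,"travel":[-1,0,1],"angular":[0,0,0]},{"jaw":15,"travel":[0,0,0],"angular":[0,0,0]}]'|grep -E "eef_pos|contact"
python3 -m jog '[{"jaw":15,"travel":[-1,0,1],"angular":[0,0,0]},{"jaw":15,"travel":[0,0,0],"angular":[0,0,0]}]'|grep -E "eef_pos|contact"
python3 -m jog '[{"jaw":15,"travel":[-1,0,1],"angular":[0,0,0]},{"jaw":15,"travel":[0,0,0],"angular":[0,0,0]}]'|grep -E "eef_pos|contact"
```

```text
eef_pos: [0.4638, 0.127, 0.2312]
contact_force: [11.6, 1.1, -2.5]
eef_pos: [0.4622, 0.1266, 0.2299]
contact_force: [8.8, 1.6, -2.9]
eef_pos: [0.4609, 0.1264, 0.2287]
contact_force: [8.7, 0.9, -2.8]
```

```bash
python3 -m jog '[{"jaw":15,"travel":[-1,0,1],"angular":[0,0,0]},{"jaw":15,"travel":[0,0,0],"angular":[0,0,0]}]'|grep -E "eef_pos|contact"
python3 -m jog '[{"jaw":15,"travel":[-0.7,0,0.7],"angular":[0,0,0]},{"jaw":15,"travel":[0,0,0],"angular":[0,0,0]}]'|grep -E "eef_pos|contact"
python3 -m jog '[{"jaw":15,"travel":[-0.7,0,0.7],"angular":[0,0,0]},{"jaw":15,"travel":[0,0,0],"angular":[0,0,0]}]'|grep -E "eef_pos|contact"
```

```text
eef_pos: [0.4594, 0.1261, 0.2274]
contact_force: [7.1, -0.2, -3.5]
eef_pos: [0.4583, 0.1259, 0.2264]
contact_force: [6.8, 0.4, -2.2]
eef_pos: [0.4579, 0.1257, 0.2258]
contact_force: [8.8, 1.5, -3.6]
```

```bash
python3 -m jog '[{"jaw":15,"travel":[-0.7,0,0.7],"angular":[0,0,0]},{"jaw":15,"travel":[0,0,0],"angular":[0,0,0]}]'|grep -E "eef_pos|contact"
python3 -m jog '[{"jaw":15,"travel":[-0.7,0,0.7],"angular":[0,0,0]},{"jaw":15,"travel":[0,0,0],"angular":[0,0,0]}]'|grep -E "eef_pos|contact"
```

```text
eef_pos: [0.4572, 0.1256, 0.2252]
contact_force: [7.2, 0.4, -1.8]
eef_pos: [0.4565, 0.1255, 0.2244]
contact_force: [6.9, 0.2, -2.7]
```

```bash
python3 -m jog '[{"jaw":15,"travel":[-0.5,0,0.5],"angular":[0,0,0]},{"jaw":15,"travel":[0,0,0],"angular":[0,0,0]}]'|grep -E "eef_pos|contact"
```

```text
eef_pos: [0.4561, 0.1253, 0.224]
contact_force: [7.4, 0.3, -3.2]
```

```bash
python3 -m jog '[{"jaw":15,"travel":[-1,0,1],"angular":[0,0,0]},{"jaw":15,"travel":[0,0,0],"angular":[0,0,0]}]'|grep -E "eef_pos|contact"
python3 -m jog '[{"jaw":15,"travel":[-1,0,1],"angular":[0,0,0]},{"jaw":15,"travel":[0,0,0],"angular":[0,0,0]}]'|grep -E "eef_pos|contact"
python3 - <<'E'
from h import *
np.set_printoptions(precision=3,suppress=True)
for n in("scene","side","wrist"): grab(n,n+"7")
o=arm.get_obs();print(o["contact_force"],o["moment"])
for n in("scene","side"):
    a,b=load(n+"6")["color"],load(n+"7")["color"]
    f=load(n+"7"); r=np.array([.6515,.1645,.290])+.031*.707*np.array([-.978,-.207,-1]);u,v=map(int,np.round(proj(f,r)))
    T=a[v-12:v+6,u-10:u+11];S=b[v-22:v+46,u-40:u+41]
    m=cv2.matchTemplate(S,T,5);_,q,_,l=cv2.minMaxLoc(m);print(n,"shift px",l[0]-30,l[1]-10,q)
    for s in(.03,.035,.04,.045,.05): print(s,np.round(np.array(proj(f,r+s*.707*np.array([-.978,-.207,-1])))-proj(f,r),1))
E
```

```text
eef_pos: [0.4556, 0.1253, 0.2233]
contact_force: [9.1, 1.0, -2.5]
eef_pos: [0.4554, 0.1252, 0.2228]
contact_force: [11.5, 1.5, -2.2]
[11.158  0.788 -2.134] [ 0.262 -1.809 -0.094]
scene shift px 8 11 0.8651871085166931
0.03 [6.1 8. ]
0.035 [7.1 9.4]
0.04 [ 8.1 10.7]
0.045 [ 9.1 12.1]
0.05 [10.1 13.4]
side shift px 7 -7 0.8950987458229065
0.03 [-5.1  5.9]
0.035 [-5.9  6.9]
0.04 [-6.8  7.8]
0.045 [-7.6  8.8]
0.05 [-8.5  9.8]
```

```bash
python3 -m jog '[{"jaw":15,"travel":[-0.7,0,0.7],"angular":[0,0,0]},{"jaw":15,"travel":[0,0,0],"angular":[0,0,0]}]'|grep -E "eef_pos|contact"
python3 -m jog '[{"jaw":15,"travel":[-0.7,0,0.7],"angular":[0,0,0]},{"jaw":15,"travel":[0,0,0],"angular":[0,0,0]}]'|grep -E "eef_pos|contact"
```

```text
eef_pos: [0.4553, 0.1252, 0.2225]
contact_force: [12.3, 2.6, -2.0]
eef_pos: [0.4552, 0.1251, 0.2221]
contact_force: [14.2, 1.9, -4.0]
```

```bash
python3 -m jog '[{"jaw":15,"travel":[-0.6,0,0.4],"angular":[0,0,0]},{"jaw":15,"travel":[0,0,0],"angular":[0,0,0]}]'|grep -E "eef_pos|contact"
python3 -m jog '[{"jaw":15,"travel":[-0.5,0,0.3],"angular":[0,0,0]},{"jaw":15,"travel":[0,0,0],"angular":[0,0,0]}]'|grep -E "eef_pos|contact"
```

```text
eef_pos: [0.455, 0.1251, 0.2219]
contact_force: [16.3, 2.1, -3.8]
eef_pos: [0.455, 0.1251, 0.2218]
contact_force: [18.3, 3.4, -4.5]
```

```bash
python3 -m jog '[{"jaw":15,"travel":[1.5,0,-1.5],"angular":[0,0,0]},{"jaw":15,"travel":[1.5,0,-1.5],"angular":[0,0,0]},{"jaw":15,"travel":[1.5,0,-1.5],"angular":[0,0,0]},{"jaw":15,"travel":[0,0,0],"angular":[0,0,0]},{"jaw":15,"travel":[0,0,0],"angular":[0,0,0]}]'|grep -E "eef_pos|contact"
python3 -m jog '[{"jaw":15,"travel":[1.5,0,-1.5],"angular":[0,0,0]},{"jaw":15,"travel":[1.5,0,-1.5],"angular":[0,0,0]},{"jaw":15,"travel":[1.5,0,-1.5],"angular":[0,0,0]},{"jaw":15,"travel":[0,0,0],"angular":[0,0,0]},{"jaw":15,"travel":[0,0,0],"angular":[0,0,0]}]'|grep -E "eef_pos|contact"
```

```text
eef_pos: [0.456, 0.1253, 0.2242]
contact_force: [7.6, 0.7, -3.8]
eef_pos: [0.4588, 0.1262, 0.2279]
contact_force: [1.7, 0.0, -1.9]
```

```bash
python3 -m jog '[{"jaw":15,"travel":[2,0,-1],"angular":[0,0,0]},{"jaw":15,"travel":[2,0,-1],"angular":[0,0,0]},{"jaw":15,"travel":[0,0,0],"angular":[0,0,0]},{"jaw":15,"travel":[0,0,0],"angular":[0,0,0]}]'|grep -E "eef_pos|contact"
python3 - <<'E'
from h import *
np.set_printoptions(precision=3,suppress=True)
for n in("scene","side","wrist"): grab(n,n+"8")
# sash motion since full pull, from fixed cameras: match a patch of the sash's lower frame bar around hood-left side
for n in("scene","side"):
    a,b=load(n+"7")["color"],load(n+"8")["color"]
    f=load(n+"8"); r=np.array([.6515,.1645,.290])+.0715*.707*np.array([-.978,-.207,-1]);u,v=map(int,np.round(proj(f,r)))
    for nm,T0 in(("ring",(v-2,v+6,u-8,u+9)),):
        T=a[T0[0]:T0[1],T0[2]:T0[3]];S=b[T0[0]-14:T0[1]+14,T0[2]-14:T0[3]+14]
        m=cv2.matchTemplate(S,T,5);_,q,_,l=cv2.minMaxLoc(m);print(n,nm,l[0]-14,l[1]-14,q)
    print("full return would be",np.array(proj(f,r))-proj(f,r-.0715*.707*np.array([-.978,-.207,-1])), "5mm:",np.array(proj(f,r-.005*.707*np.array([-.978,-.207,-1])))-proj(f,r))
# wrist: where's ring
f=load("wrist8");print("ring pred wrist",proj(f,r))
E
```

```text
eef_pos: [0.4628, 0.127, 0.2299]
contact_force: [-0.0, -0.4, -3.3]
scene ring -2 -2 0.7425699234008789
full return would be [14.459 19.202] 5mm: [-1.008 -1.339]
side ring 2 -1 0.7377397418022156
full return would be [-12.148  14.045] 5mm: [ 0.846 -0.978]
ring pred wrist (np.float64(281.6382297508079), np.float64(-144.53381347948172))
```

```bash
python3 -m jog '[{"jaw":15,"travel":[3.5,0,0],"angular":[0,0,0]},{"jaw":15,"travel":[0,0,-4],"angular":[0,0,0]},{"jaw":15,"travel":[0,0,-4],"angular":[0,0,0]},{"jaw":15,"travel":[0,0,0],"angular":[0,0,0]}]'|grep -E "eef_pos|contact"
python3 -m jog '[{"jaw":15,"travel":[0,0,-8],"angular":[0,0,0]},{"jaw":15,"travel":[0,0,-10],"angular":[0,0,0]},{"jaw":15,"travel":[0,0,-15],"angular":[0,0,0]},{"jaw":15,"travel":[0,0,-25],"angular":[0,0,0]},{"jaw":15,"travel":[0,0,0],"angular":[0,0,0]}]'|grep -E "eef_pos|contact"
python3 - <<'E'
from h import *
for n in("scene","side"): grab(n,n+"9")
for n in("scene","side"):
    a,b=load(n+"8")["color"],load(n+"9")["color"]
    f=load(n+"9"); r=np.array([.6515,.1645,.290])+.066*.707*np.array([-.978,-.207,-1]);u,v=map(int,np.round(proj(f,r)))
    T=a[v-2:v+6,u-8:u+9];S=b[v-24:v+20,u-28:u+29]
    m=cv2.matchTemplate(S,T,5);_,q,_,l=cv2.minMaxLoc(m);print(n,l[0]-20,l[1]-22,q)
E
```

```text
eef_pos: [0.4669, 0.1278, 0.239]
contact_force: [-0.4, 0.5, -2.2]
eef_pos: [0.4684, 0.1281, 0.3015]
contact_force: [0.8, 0.3, -1.8]
scene -4 -22 0.7914841175079346
side 0 0 0.593424916267395
```

```bash
python3 -m jog '[{"jaw":15,"travel":[-20,0,-35],"angular":[0,0,0]},{"jaw":15,"travel":[0,0,-35],"angular":[0,0,0]},{"jaw":15,"travel":[0,0,0],"angular":[0,0,0.12]},{"jaw":15,"travel":[20,20,0],"angular":[0,0,0.12]},{"jaw":15,"travel":[5,40,0],"angular":[0,0,0]}]'|grep -E "eef|contact"
python3 -m jog '[{"jaw":15,"travel":[4,48,0],"angular":[0,0,0]},{"jaw":15,"travel":[3,48,0],"angular":[0,0,0]},{"jaw":15,"travel":[3,48,0],"angular":[0,0,0]},{"jaw":15,"travel":[3,48,0],"angular":[0,0,0]},{"jaw":15,"travel":[3,48,0],"angular":[0,0,0]}]'|grep -E "eef|contact"
python3 -m jog '[{"jaw":15,"travel":[3,48,0],"angular":[0,0,0]},{"jaw":15,"travel":[3,48,0],"angular":[0,0,0]},{"jaw":15,"travel":[0,30,0],"angular":[0,0,0]},{"jaw":15,"travel":[0,0,0],"angular":[0,0,0]},{"jaw":15,"travel":[0,0,0],"angular":[0,0,0]}]'|grep -E "eef|contact"
```

```text
eef_pos: [0.4729, 0.0661, 0.3644]
eef_rot: [-3.141, 0.046, 0.002]
contact_force: [1.6, -0.0, -3.4]
eef_pos: [0.48, -0.1769, 0.3643]
eef_rot: [-3.14, 0.049, 0.003]
contact_force: [0.9, -0.1, -2.5]
eef_pos: [0.4823, -0.3014, 0.364]
eef_rot: [-3.139, 0.051, 0.004]
contact_force: [-0.6, -0.1, -2.1]
```

```bash
python3 - <<'E'
from h import *
for n in("scene","side"):
    grab(n,n+"10");f=load(n+"10");a=load(n+"0")["color"];b=f["color"];r0=np.array([.6515,.1645,.290])
    u,v=map(int,np.round(proj(f,r0)));T=a[v-4:v+8,u-10:u+13];S=b[v-15:v+45,u-30:u+33]
    m=cv2.matchTemplate(S,T,5);_,q,_,l=cv2.minMaxLoc(m)
    print(n,"ring shift",l[0]-20,l[1]-11,q,"score at raised",m[11,20])
    for s in(.05,.06,.065,.07): print(s,np.round(np.array(proj(f,r0+s*.707*np.array([-.978,-.207,-1])))-proj(f,r0),1))
E
python3 -m jog '[{"jaw":15,"travel":[-6,10,40],"angular":[0,0,0]},{"jaw":15,"travel":[0,0,48],"angular":[0,0,0]},{"jaw":15,"travel":[0,0,48],"angular":[0,0,0]},{"jaw":15,"travel":[0,0,48],"angular":[0,0,0]},{"jaw":15,"travel":[0,0,48],"angular":[0,0,0]}]'|grep -E "eef|contact"
python3 -m jog '[{"jaw":15,"travel":[0,0,48],"angular":[0,0,0]},{"jaw":15,"travel":[0,0,35],"angular":[0,0,0]},{"jaw":15,"travel":[0,0,18],"angular":[0,0,0]},{"jaw":15,"travel":[0,0,0],"angular":[0,0,0]},{"jaw":15,"travel":[0,0,0],"angular":[0,0,0]}]'|grep -E "eef|contact"
```

```text
scene ring shift 14 19 0.8041955828666687 score at raised 0.012561728
0.05 [10.1 13.4]
0.06 [12.1 16.1]
0.065 [13.1 17.5]
0.07 [14.2 18.8]
side ring shift -10 13 0.6093138456344604 score at raised 0.2770713
0.05 [-8.5  9.8]
0.06 [-10.2  11.8]
0.065 [-11.   12.8]
0.07 [-11.9  13.8]
eef_pos: [0.4768, -0.3094, 0.1326]
eef_rot: [3.141, -0.046, 0.002]
contact_force: [1.4, -0.3, -2.6]
eef_pos: [0.4772, -0.3104, 0.0336]
eef_rot: [3.141, -0.047, 0.001]
contact_force: [0.9, -0.7, -2.2]
```

The sash is holding at about 67 mm, with the hook away from it. Next I'll lower the pole the last bit and watch the force.

```bash
python3 -m jog '[{"jaw":15,"travel":[0,0,10],"angular":[0,0,0]},{"jaw":15,"travel":[0,0,8],"angular":[0,0,0]},{"jaw":15,"travel":[0,0,4],"angular":[0,0,0]},{"jaw":15,"travel":[0,0,0],"angular":[0,0,0]},{"jaw":15,"travel":[0,0,0],"angular":[0,0,0]}]'|grep -E "eef|contact"
python3 -m jog '[{"jaw":15,"travel":[0,0,2],"angular":[0,0,0]},{"jaw":15,"travel":[0,0,0],"angular":[0,0,0]}]'|grep -E "eef|contact"
python3 -m jog '[{"jaw":15,"travel":[0,0,2],"angular":[0,0,0]},{"jaw":15,"travel":[0,0,0],"angular":[0,0,0]}]'|grep -E "eef|contact"
```

```text
eef_pos: [0.4765, -0.3111, 0.0109]
eef_rot: [-3.141, 0.049, 0.0]
contact_force: [-0.1, 1.1, -2.3]
eef_pos: [0.4765, -0.3111, 0.0089]
eef_rot: [3.141, -0.049, 0.0]
contact_force: [0.0, -0.6, -3.2]
eef_pos: [0.4764, -0.3109, 0.0067]
eef_rot: [-3.141, 0.049, 0.001]
contact_force: [-0.3, 0.1, -3.0]
```

```bash
python3 -m jog '[{"jaw":15,"travel":[0,0,1],"angular":[0,0,0]},{"jaw":15,"travel":[0,0,0.5],"angular":[0,0,0]},{"jaw":15,"travel":[0,0,0],"angular":[0,0,0]}]'|grep -E "eef|contact"
python3 -m jog '[{"jaw":35,"travel":[0,0,0],"angular":[0,0,0]},{"jaw":50,"travel":[0,0,0],"angular":[0,0,0]},{"jaw":70,"travel":[0,0,0],"angular":[0,0,0]},{"jaw":75,"travel":[0,0,0],"angular":[0,0,0]},{"jaw":75,"travel":[0,0,0],"angular":[0,0,0]}]' 40
python3 -m jog '[{"jaw":75,"travel":[0,0,-15],"angular":[0,0,0]},{"jaw":75,"travel":[0,0,-40],"angular":[0,0,0]},{"jaw":75,"travel":[0,0,-50],"angular":[0,0,0]},{"jaw":75,"travel":[0,0,-50],"angular":[0,0,0]},{"jaw":75,"travel":[0,0,-50],"angular":[0,0,0]}]'|grep -E "eef|contact"
python3 -m jog '[{"jaw":75,"travel":[0,0,-50],"angular":[0,0,0]},{"jaw":75,"travel":[0,0,0],"angular":[0,0,0]},{"jaw":75,"travel":[0,0,0],"angular":[0,0,0]},{"jaw":75,"travel":[0,0,0],"angular":[0,0,0]}]'|grep -E "eef|contact"
python3 - <<'E'
from h import *
f=grab("wrist","wend");hsv=cv2.cvtColor(f["color"],cv2.COLOR_RGB2HSV)
m=cv2.inRange(hsv,(12,60,150),(28,255,255));m[:,:235]=0;m[:,310:]=0;m[270:]=0
c=max(cv2.findContours(m,0,1)[0],key=cv2.contourArea);(u,v),wh,an=cv2.minAreaRect(c);print(u,v,wh,an,onz(f,u,v,.04))
for n in("scene","side"):
    b=grab(n,n+"E")["color"].astype(int);a=load(n+"10")["color"].astype(int)
    r=np.array([.6515,.1645,.290])-.067*.707*np.array([.978,.207,1]);f=load(n+"E");u,v=map(int,proj(f,r))
    print(n,"ring area diff",np.abs(a-b)[v-12:v+13,u-12:u+13].max())
a=load("scene0")["color"].astype(int);b=load("sceneE")["color"].astype(int)
print("weight",np.abs(a-b)[315:342,178:200].max(),"tape",np.abs(a-b)[192:222,282:314].max())
E
```

```text
eef_pos: [0.4766, -0.3111, 0.0056]
eef_rot: [3.141, -0.049, 0.0]
contact_force: [-1.0, -0.2, -1.2]
time: 21.15
eef_pos: [0.4766, -0.3111, 0.0056]
eef_rot: [3.141, -0.049, 0.0]
contact_force: [0.9, -0.4, -0.4]
gripper_width: 0.075
grasp_force: 0.0
eef_pos: [0.4763, -0.3108, 0.2137]
eef_rot: [3.14, -0.049, 0.002]
contact_force: [0.9, -0.8, -0.8]
eef_pos: [0.4759, -0.3105, 0.2594]
eef_rot: [-3.14, 0.049, 0.002]
contact_force: [0.3, -0.5, -1.0]
278.5 202.0 (126.0, 27.0) 90.0 [ 0.4497815  -0.31271726  0.04      ]
scene ring area diff 4
side ring area diff 214
weight 12 tape 16
```

```bash
python3 -c "
from workcell import arm
print(arm.finish_job())"
```

```text
the job is handed in; nothing more can be done
None
```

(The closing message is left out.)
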